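# Isolate the test rack, load the emergency-light batteries, and go live

## Task

Switch the rack's isolator off first: lift the lockout collar on its lever and pull the lever past the blocking teeth, well over to the isolated side (towards the robot), and let the collar drop. With it isolated, stand every battery pack that has a lifting lug (there are three to five) from the orange crate upright in the test rack, one to a bay, flat on the bay floor, leaving the other parts in the crate; then lift the collar again and push the lever well over to the live side (away from the robot), collar fully down. Do not disturb the tools and boxes lying around.

Things in the scene. Friction and masses are not known exactly. Their poses are not given: they have to be found in the camera images.
- battery1: sealed black battery pack, grey end bands: case 95 (own x) x 36 (own y) x 46 mm high with a solid lifting lug on the middle of its top, 44 long x 14 mm thick (along own y), from 46 to 74 mm height (nothing else in the crate has a lug); 7 mm terminals at both ends. About 0.35 kg, heavy at the bottom. Origin: centre of the underside, z up. Three to five packs are present (absent: None)
- battery2: sealed black battery pack, grey end bands: case 95 (own x) x 36 (own y) x 46 mm high with a solid lifting lug on the middle of its top, 44 long x 14 mm thick (along own y), from 46 to 74 mm height (nothing else in the crate has a lug); 7 mm terminals at both ends. About 0.35 kg, heavy at the bottom. Origin: centre of the underside, z up. Three to five packs are present (absent: None)
- battery3: sealed black battery pack, grey end bands: case 95 (own x) x 36 (own y) x 46 mm high with a solid lifting lug on the middle of its top, 44 long x 14 mm thick (along own y), from 46 to 74 mm height (nothing else in the crate has a lug); 7 mm terminals at both ends. About 0.35 kg, heavy at the bottom. Origin: centre of the underside, z up. Three to five packs are present (absent: None)
- battery4: sealed black battery pack, grey end bands: case 95 (own x) x 36 (own y) x 46 mm high with a solid lifting lug on the middle of its top, 44 long x 14 mm thick (along own y), from 46 to 74 mm height (nothing else in the crate has a lug); 7 mm terminals at both ends. About 0.35 kg, heavy at the bottom. Origin: centre of the underside, z up. Three to five packs are present (absent: None)
- battery5: sealed black battery pack, grey end bands: case 95 (own x) x 36 (own y) x 46 mm high with a solid lifting lug on the middle of its top, 44 long x 14 mm thick (along own y), from 46 to 74 mm height (nothing else in the crate has a lug); 7 mm terminals at both ends. About 0.35 kg, heavy at the bottom. Origin: centre of the underside, z up. Three to five packs are present (absent: None)
- crate: shallow open orange plastic crate, fixed, outside 235 (own x) x 222 (own y) x 46 mm high, walls and floor 5 mm thick. Origin: centre of its underside. Packs and other parts stand in it lengthwise along its x, in two rows of four places about 50 mm apart
- rack: grey test rack fixed to the bench: base 130 (own x) x 266 (own y) x 10 mm with five bays side by side along its y, 52 mm apart, and at its far edge (own x from +65 to +100 mm) a 40 mm high instrument strip with five round meters. Origin: centre of the underside of the base
- bay1 (a point): floor centre of bay 1 of the test rack, on the rack's 10 mm thick base; axes as the rack's. The bay is 46 mm wide (rack y) and 112 mm long (rack x), bounded by ridges 8 mm high, 6 mm wide between bays; a pack goes in lengthwise along rack x, either end first
- bay2 (a point): floor centre of bay 2 of the test rack, on the rack's 10 mm thick base; axes as the rack's. The bay is 46 mm wide (rack y) and 112 mm long (rack x), bounded by ridges 8 mm high, 6 mm wide between bays; a pack goes in lengthwise along rack x, either end first
- bay3 (a point): floor centre of bay 3 of the test rack, on the rack's 10 mm thick base; axes as the rack's. The bay is 46 mm wide (rack y) and 112 mm long (rack x), bounded by ridges 8 mm high, 6 mm wide between bays; a pack goes in lengthwise along rack x, either end first
- bay4 (a point): floor centre of bay 4 of the test rack, on the rack's 10 mm thick base; axes as the rack's. The bay is 46 mm wide (rack y) and 112 mm long (rack x), bounded by ridges 8 mm high, 6 mm wide between bays; a pack goes in lengthwise along rack x, either end first
- bay5 (a point): floor centre of bay 5 of the test rack, on the rack's 10 mm thick base; axes as the rack's. The bay is 46 mm wide (rack y) and 112 mm long (rack x), bounded by ridges 8 mm high, 6 mm wide between bays; a pack goes in lengthwise along rack x, either end first
- isolator: grey isolator box 150 (own x) x 100 (own y) x 62 mm high, fixed to the bench, with a lever on top. Origin: centre of its underside; the lever swings in its xz plane, own +x is the LIVE side (away from the robot, give or take the yaw). Two steel cheeks, each with a raised blocking tooth, stand in the middle of the top beside the lever, to 115 mm height
- lever_pivot (a point): pivot point of the lever, in the middle of the isolator, 50 mm above the bench; hinge axis is the isolator's y; axes as the isolator's
- lever (a joint): lever angle, rad: 0 upright, positive leaning to the isolator's +x (LIVE), negative to -x (ISOLATED, towards the robot); end stops at -0.5, +0.5. 12 mm steel shaft with a black knob 24 mm wide, its top 121 mm from the pivot. Stays where left (about 0.25 N m friction). With the collar down it is blocked at about 0.19 either side of upright. Well over: 0.3 or more from upright
- collar (a joint): how far the lockout collar is lifted along the shaft, m: 0 fully down, 0.016 fully up. A spring and its weight push it down (4 to 5 N to lift). Its pins clear the blocking teeth when lifted about 11 mm or more; let go beyond the teeth it drops home by itself, let go over them it rests on them
- collar_grip (a point): middle of the lockout collar, a ribbed aluminium ring 34 mm in diameter, 24 mm high, around the shaft below the knob; 82 mm from the pivot when down; z points up the shaft, y along the hinge axis. Knob top 39 mm beyond it when down. Two pins hang 14 mm below its underside, 10 mm either side along y. Can be gripped across its diameter along y from above, and so also swings the lever
- power_block: clutter in the crate: flat-topped black block 95 x 36 x 40 mm, no lug. Origin: centre of the underside
- lamp_driver: clutter in the crate: aluminium bar-shaped driver 92 x 30 x 22 mm with white ends 33 mm high. Origin: centre of the underside
- ballast: clutter in the crate: dark steel and copper ballast, 70 x 36 x 32 mm on a 95 mm long foot plate. Origin: centre of the underside
- meter: bystander: grey hand multimeter 125 x 66 x 36 mm lying on the bench. Origin: centre of the underside
- bulb_box: bystander: cardboard box of small bulbs, 105 x 85 mm, 70 mm high, with a raised flap reaching about 140 mm. Origin: centre of the underside
- screwdriver: bystander: screwdriver lying on the bench. Origin: its underside
- pliers: bystander: pliers with blue grips, about 165 mm long, lying on the bench. Origin: on the bench, between the grips
Mind the look-alikes: they are no part of the job. Leave any pink look-alike of the battery2 alone.

How it is judged:
By the outcome, as a careful person would: the job done as asked, in the order asked, and still so for the second after the job is handed in, with the robot touching nothing.
Of battery1, battery2, battery3, battery4, battery5 only 3 to 5 are there at a start; the rules pass over those that are not, and their reading is None.
At some moment in a run one of battery1, battery2, battery3, battery4, battery5 may be knocked a few centimetres aside while the robot is not near it.
It also fails if it takes over 210 s, if anything falls off the work surface, if the arm or the gripper's body presses on something with over 40 N, if the wrist force passes 120 N, or if a joint passes its speed limit or range.

## Robot

A 6-joint arm with a two-finger parallel gripper is mounted at the origin on the work surface. World frame = base frame: x ahead of the robot, y to its left, z up, the work surface at z = 0. Lengths are in mm, angles in rad, forces in N, time in s.
With the tool pointing down it reaches from about 325 to 850 mm from the base axis. Payload 15.5 kg.
Tool frame: the origin (TCP) lies at the very end of the fingers, on their centre line; the grasp point (between the pads) lies 19 mm behind it (bot.hold_point_z is the distance from the TCP to the grasp point, in mm); z points along the fingers, y is the line along which they close (so a half turn about z gives the same grasp; the last joint's range is limited). The gripper opens to 91 mm and grips with 3 to 60 N. Pads are 32 mm wide; open, the fingers measure 118 mm over their backs; the gripper's body (76 mm by 178 mm) begins 60 mm behind the grasp point.
Start: joints at [1.077, 0.494, 1.345, -0, 1.302, -0.096], TCP at [242.115, 576.2, 213.915] pointing down, gripper open.
Joint ranges: [-2.91, 2.91], [-0.82, 2.16], [0.22, 2.67], [-1.22, 4.37], [0.12, 2.79], [-3.08, 3.08]. Speed limits (rad/s): [1.89, 1.89, 2.57, 3.01, 3.01, 3.01].

## Interface

Orientations are given as a rotation vector (axis times angle).
In Python, from rig import bot, eoat, kin, sensors, cams gives the robot as it stands. Calls block until the motion is done:
- bot.move_ptp(position, orientation): joint-space move of the TCP to a pose.
- bot.line_to(position, orientation=None, max_speed=150, stop_force=None): straight line of the TCP; orientation=None keeps the orientation; max_speed is the mean speed in mm/s. With stop_force (N) it stops when the force on the tool has changed by that much, and returns True; else False.
- bot.move_j(angles): joint-space move.
- eoat.grip(opening, force=None): finger opening in mm; force is the grip in N (None keeps the last); returns when the fingers have stopped.
- bot.pause(seconds).
- kin.inverse_kinematics(position, orientation): joint angles nearest the present ones, or None.
- sensors.sense(): the state.
- cams.read_camera(name): name is "scene" or "top" or "wrist"; returns the picture (400x640x3 uint8, blue, green, red); there is no depth.
- cams.camera_info(name): a dict with "K" (3x3 intrinsics, pixels), "R" (3x3) and "t" (3): a world point X has camera coordinates R X + t. Camera axes: x right, y down, z forward; pixel columns grow to the right and rows downward; lengths in mm; the calibration is good to about 2 mm. A picture is of the moment at which its call begins: read the wrist's pose just before it. camera_info takes no time and is no camera call; for the wrist camera it gives the pose at the moment of the call.
A pose or a line that the arm cannot do raises bot.MotionError and nothing moves.
- bot.job_done(): hands the job in; it is judged then, once.
The state is a dict: "time_s": time; "joint_positions": joint angles; "qvel": joint speeds; "joint_torque": joint torques, N m; "eef_pos": TCP position; "tool_rot": TCP orientation; "ft_force": force on the tool from outside, world axes, zero at the start; "torque": the same for the moment, N m; "finger_gap": finger opening in mm; "grip_force": force on a finger pad.
Only numpy, scipy, OpenCV 4.12 (cv2) and the standard library are available. Lean on these libraries where they do the work, as an engineer would, in place of code of your own. Each camera call takes 0.05 s, during which the arm holds its last target. There are 200 camera calls.

## Working session

There is one attempt and no reset: what is moved stays moved. The work goes in short steps, each a Python script; the robot and the scene stay as the last script left them, time stands still between calls to the robot, and variables do not carry over. Pictures are saved under pics/ and viewed, at most 14 in all, crops included, and the job is handed in when it is done.

```bash
ls; mkdir -p pics
python3 - <<'E'
from rig import bot,eoat,kin,sensors,cams
import cv2,numpy as np
np.set_printoptions(suppress=True,precision=3)
for n in("scene","top"):
    cv2.imwrite(f"pics/{n}0.png",cams.read_camera(n)); i=cams.camera_info(n); print(n,i["K"],i["R"],i["t"],-i["R"].T@i["t"])
s=sensors.sense();print(s["time_s"],s["tool_rot"],s["finger_gap"],bot.hold_point_z)
E
```

```text
pics
scene [[497.166   0.    330.152]
 [  0.    497.166 196.806]
 [  0.      0.      1.   ]] [[-0.696  0.718  0.007]
 [ 0.59   0.576 -0.566]
 [-0.41  -0.389 -0.825]] [ 326.314 -355.013 1662.025] [1118.442  617.456 1167.338]
top [[484.208   0.    317.671]
 [  0.    484.208 198.12 ]
 [  0.      0.      1.   ]] [[ 0.022 -1.     0.016]
 [-0.993 -0.024 -0.111]
 [ 0.112 -0.013 -0.994]] [  76.42   576.188 1530.54 ] [ 399.913  110.886 1583.717]
0.1 [-0.621 -3.079  0.002] 91.2003790175959 18.8
```

View pics/top0.png

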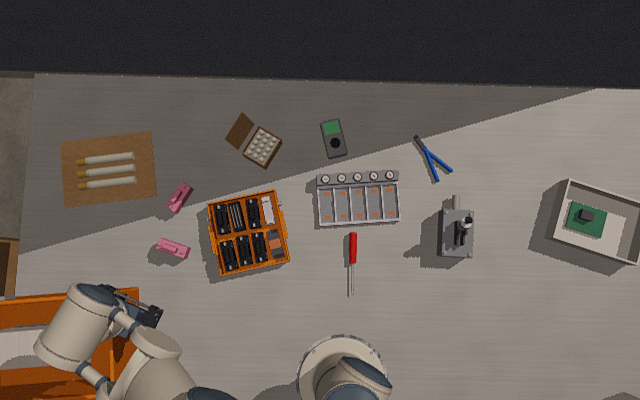

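View pics/scene0.png

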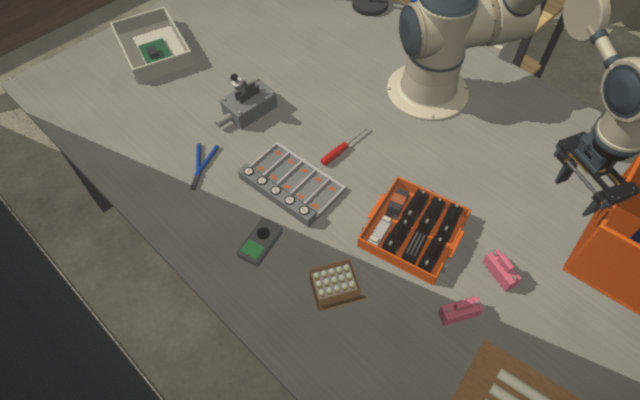

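The top view shows the crate at (248,232), with 8 parts in two rows. The rack is at (358,200), the isolator at (458,233) with its knob at about (466,223), the screwdriver at (352,262), the meter at (334,138) and the pliers at (432,160). The pink look-alikes are at (180,197) and (173,248), outside the crate. The scene view agrees with this. Next I'll look closer with the wrist camera.

```bash
cat > h.py <<'E'
from rig import bot,eoat,kin,sensors,cams
import cv2,numpy as np
from scipy.spatial.transform import Rotation as Ro
np.set_printoptions(suppress=True,precision=2)
def rv(a,tilt=None):
    "tool down (or z-axis = tilt vector), closing axis along world yaw a"
    z=np.array([0,0,-1.]) if tilt is None else np.array(tilt)/np.linalg.norm(tilt)
    y=np.array([np.cos(a),np.sin(a),0]); y-=z*(y@z); y/=np.linalg.norm(y)
    return Ro.from_matrix(np.c_[np.cross(y,z),y,z]).as_rotvec()
def cast(i,p,z):
    d=i["R"].T@np.linalg.inv(i["K"])@[p[0],p[1],1]; c=-i["R"].T@i["t"]
    return c+d*(z-c[2])/d[2]
def proj(i,X):
    q=i["K"]@(i["R"]@np.asarray(X,float)+i["t"]); return q[:2]/q[2]
def tri(obs):
    A=np.zeros((3,3));b=np.zeros(3)
    for i,p in obs:
        d=i["R"].T@np.linalg.inv(i["K"])@[p[0],p[1],1]; d/=np.linalg.norm(d); c=-i["R"].T@i["t"]
        P=np.eye(3)-np.outer(d,d);A+=P;b+=P@c
    return np.linalg.solve(A,b)
def ptp(p,a):
    "PTP to tool-down pose, choosing the half-turn with joint 6 nearer 0"
    b=None
    for k in(0,np.pi):
        q=kin.inverse_kinematics(p,rv(a+k))
        if q is not None and (b is None or abs(q[5])<abs(b[0][5])): b=(q,rv(a+k))
    bot.move_ptp(p,b[1]); return b[1]
def shot(name,f):
    i=cams.camera_info(name); im=cams.read_camera(name); cv2.imwrite(f"pics/{f}.png",im)
    np.savez(f"pics/{f}.npz",K=i["K"],R=i["R"],t=i["t"]); return im,i
def load(f): return cv2.imread(f"pics/{f}.png"),dict(np.load(f"pics/{f}.npz"))
E
python3 - <<'E'
from h import *
i=cams.camera_info("top")
print("crate",cast(i,(248,232),46),"rack",cast(i,(358,205),10),"iso",cast(i,(458,233),62))
print(cams.camera_info("wrist"), sensors.sense()["eef_pos"])
c=cast(i,(248,232),46)
ptp([c[0]-30,c[1],330],np.pi/2); shot("wrist","w_crate"); print(sensors.sense()["joint_positions"],-cams.camera_info("wrist")["R"].T@cams.camera_info("wrist")["t"])
c=cast(i,(458,233),62)
ptp([c[0]-30,c[1],330],np.pi/2); shot("wrist","w_iso"); print(sensors.sense()["joint_positions"],sensors.sense()["time_s"])
E
```

```text
crate [459.43 308.03  46.  ] rack [557.23 -42.79  10.  ] iso [ 470.96 -354.46   62.  ]
{'K': array([[356.13,   0.  , 323.79],
       [  0.  , 356.13, 202.39],
       [  0.  ,   0.  ,   1.  ]]), 'R': array([[ 0.39,  0.92, -0.  ],
       [ 0.89, -0.37,  0.26],
       [ 0.24, -0.1 , -0.96]]), 't': array([-625.36,  -30.71,  390.97])} [241.97 575.91 213.41]
[ 0.51  0.26  1.4   0.    1.48 -1.06] [355.22 309.24 500.95]
[-0.78  0.32  1.31  0.    1.51  0.79] 3.8667
```

View pics/w_crate.png

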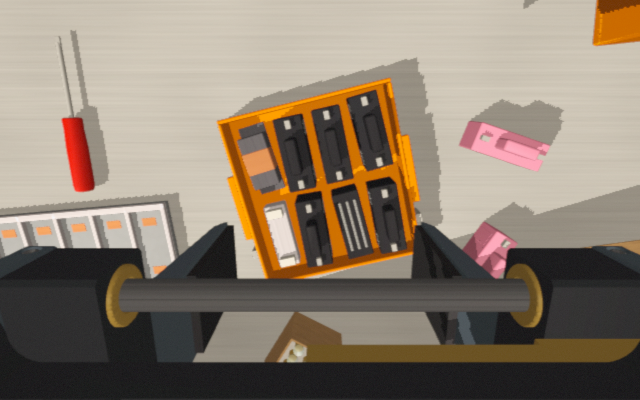

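View pics/w_iso.png

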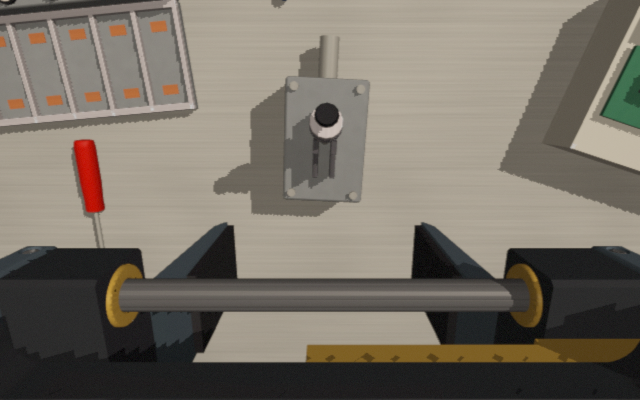

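The w_crate close-up shows five lugged packs at about (293,152), (332,145), (371,130), (313,228) and (387,215). The other parts are the ribbed power block (350,222), the white-ended driver (282,235) and the copper ballast (260,160). The pink look-alikes lie outside the crate at (503,145) and (490,248). In w_iso the lever knob is at (327,114), leaning live, and the cheeks are below it. I'll take one crop to measure both.

Run:
```python
from h import *
a,i=load("w_iso"); b,j=load("w_crate")
A=cv2.resize(a[65:215,265:385],None,fx=3.3,fy=3.3,interpolation=cv2.INTER_CUBIC)
B=cv2.resize(b[75:285,213:423],(495,495),interpolation=cv2.INTER_CUBIC)[:, :400]
c=np.zeros((500,800,3),np.uint8); c[:495,:396]=A[:495]; c[:495,400:800]=B
cv2.imwrite("pics/crop1.png",c)
g=b.min(2); m=((g>110)&(b.max(2)-g<40)).astype(np.uint8); m[:75]=0;m[285:]=0;m[:,:213]=0;m[:,423:]=0
n,l,s,ce=cv2.connectedComponentsWithStats(m)
for k in range(1,n):
    if 6<s[k,4]<150: print(s[k,4],ce[k])
hsv=cv2.cvtColor(b,cv2.COLOR_BGR2HSV); o=cv2.inRange(hsv,(5,150,90),(22,255,255)); o[:60]=0;o[290:]=0;o[:,440:]=0;o[:,:200]=0
cs=max(cv2.findContours(o,0,2)[0],key=cv2.contourArea); print(cv2.approxPolyDP(cs,4,True)[:,0].tolist())
```

```text
56 [363.98 100.66]
53 [326.06 114.75]
54 [286.93 124.43]
8 [261.25 138.25]
48 [257.   142.67]
7 [263.43 144.86]
11 [250.73 146.18]
13 [242.77 149.38]
51 [378.94 161.43]
48 [338.83 175.21]
47 [254.64 182.26]
48 [300.75 184.31]
49 [384.31 193.12]
133 [359.86 222.71]
129 [345.57 226.85]
129 [352.83 225.23]
45 [308.27 208.36]
42 [393.9  247.24]
39 [318.67 261.36]
[[390, 78], [217, 121], [233, 172], [227, 179], [266, 278], [303, 278], [413, 253], [412, 203], [419, 196], [408, 135], [399, 132]]
```

View pics/crop1.png

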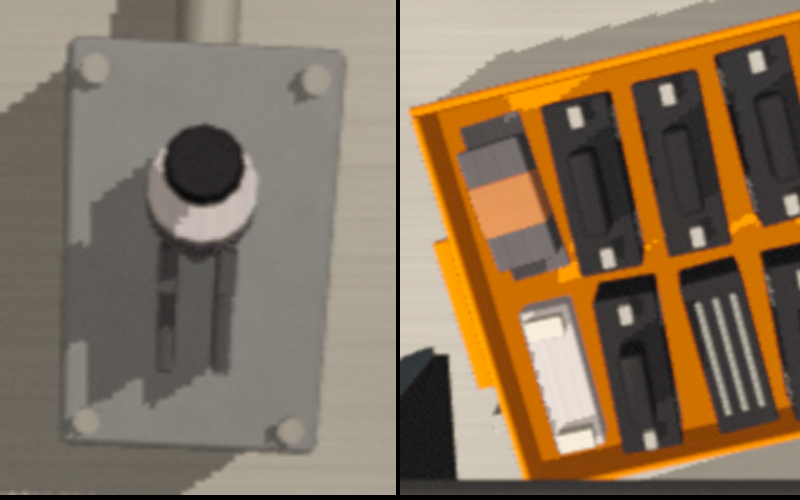

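The crop shows the isolator plate with its bolts at the corners, the knob top at crop (205,160), and the collar and cheeks below it. On the right, each pack has two white terminals and a black lug bar; the ballast, driver and block have no lug.

Run:
```python
from h import *
a,i=load("w_iso"); b,j=load("w_crate")
f=lambda L:np.array([(265+x/3.3,65+y/3.3) for x,y in L])
cor=[cast(i,p,62) for p in f([(75,40),(345,52),(315,450),(65,440)])]
bo=[cast(i,p,65) for p in f([(95,68),(316,80),(290,431),(86,420)])]
for q in(cor,bo):
    q=np.array(q)[:,:2]; print(q.tolist(),q.mean(0)); d=(q[0]+q[1]-q[2]-q[3])/2; e=(q[0]+q[3]-q[1]-q[2])/2
    print("len",np.linalg.norm(d),np.linalg.norm(e),"yaw",np.arctan2(d[1],d[0]),np.arctan2(-e[0],e[1]))
for z in (150,160,165,170): print(z,cast(i,(327.1,113.5),z))
T=cams.camera_info("top"); print("proj top of iso centre",proj(T,[*q.mean(0),62]))
P=[((363.98,100.66),(378.94,161.43)),((326.06,114.75),(338.83,175.21)),((286.93,124.43),(300.75,184.31)),((384.31,193.12),(393.9,247.24)),((308.27,208.36),(318.67,261.36))]
for u,v in P:
    u=cast(j,u,57);v=cast(j,v,57);d=v-u;print((u+v)/2,np.hypot(*d[:2]),np.arctan2(d[1],d[0]))
```

```text
[[547.7188812864297, -310.9003370889189], [543.9211608687216, -406.511978788248], [397.767470220522, -400.19293070934805], [401.52954060884053, -303.48132760615994]] [ 472.73 -355.27]
len 146.33282457322971 96.23588328736824 yaw -0.04695839038212668 -0.03928750724019242
[[538.1658576983991, -318.0276040147828], [534.307231613206, -396.21890596777325], [406.08950512523904, -390.0770644118542], [410.22938661469163, -312.0525962313653]] [ 472.2  -354.09]
len 128.2203094009493 78.2102022785674 yaw -0.04726771662747648 -0.051156991925620454
150 [ 508.59 -356.28  150.  ]
160 [ 508.81 -356.19  160.  ]
165 [ 508.92 -356.15  165.  ]
170 [ 509.03 -356.1   170.  ]
proj top of iso centre [457.88 232.6 ]
[386.88 367.88  57.  ] 76.16645422513555 0.2791749597561477
[403.89 320.14  57.  ] 76.12547365226993 0.21651879717221598
[415.55 272.09  57.  ] 76.28194425860045 0.206480698660285
[501.65 395.1   57.  ] 76.32471684553346 0.21447592709544056
[522.17 295.8   57.  ] 75.90078863393063 0.1758898844022951
```

```bash
cat > lev.py <<'E'
from h import *
PIV=np.array([472.4,-354.7,50]); PSI=-0.047
def s(th): return np.array([np.sin(th)*np.cos(PSI),np.sin(th)*np.sin(PSI),np.cos(th)])
def pose(th,r,k): return (PIV+s(th)*r).tolist(), rv(PSI+np.pi/2+k,-s(th))
def swing(th0,th1,n=8,lift=14.5,R0=68):
    best=min((0,np.pi),key=lambda k:abs(q[5]) if (q:=kin.inverse_kinematics(*pose(th0,R0+110,k))) is not None else 9)
    F=lambda th,r:pose(th,r,best)
    for th in np.linspace(th0,th1,5):   # reachable?
        assert kin.inverse_kinematics(*F(th,R0+lift)) is not None
    eoat.grip(60); bot.move_ptp(*F(th0,R0+110))
    print("hit",bot.line_to(*F(th0,R0),max_speed=120,stop_force=15))
    eoat.grip(20,40); st=sensors.sense(); print("gap",st["finger_gap"],st["grip_force"],st["ft_force"])
    bot.line_to(*F(th0,R0+lift),max_speed=40); print("lifted",sensors.sense()["ft_force"])
    for th in np.linspace(th0,th1,n+1)[1:]: bot.line_to(*F(th,R0+lift),max_speed=60); print("%.2f"%th,sensors.sense()["ft_force"])
    bot.line_to(*F(th1,R0+1),max_speed=40); print("down",sensors.sense()["ft_force"])
    eoat.grip(60); bot.pause(.2); bot.line_to(*F(th1,R0+110)); print("t",sensors.sense()["time_s"])
E
python3 - <<'E'
from lev import *
swing(0.305,-0.42)
ptp([435,-330,330],np.pi/2); shot("wrist","w_iso2")
ptp([525,-43,330],np.pi/2); shot("wrist","w_rack"); print(sensors.sense()["time_s"])
E
```

```text
hit False
gap 32.977192034374 40.00061631202698 [0.09 1.92 3.41]
lifted [ 1.15  2.35 -4.56]
0.21 [-2.39  4.37 -4.41]
0.12 [-2.06  4.29 -4.26]
0.03 [-1.61  3.19 -4.35]
-0.06 [-1.81  4.36 -4.61]
-0.15 [-0.77  4.85 -4.33]
-0.24 [-1.34  3.86 -4.98]
-0.33 [-0.06  5.06 -5.52]
-0.42 [-0.75  4.45 -5.43]
down [ 4.01  5.28 -3.13]
t 11.7167
13.6417
```

Run:
```python
from h import *
a,_=load("w_iso2");b,_=load("w_rack")
cv2.imwrite("pics/c2.png",np.hstack([cv2.resize(a[0:400,160:480],(320,400)),cv2.resize(b[:300,160:480],(427,400))]))
cv2.imwrite("pics/c2.png",np.hstack([a[40:300,200:480],b[20:280,140:520]]))
```

```text
(no output)
```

View pics/c2.png

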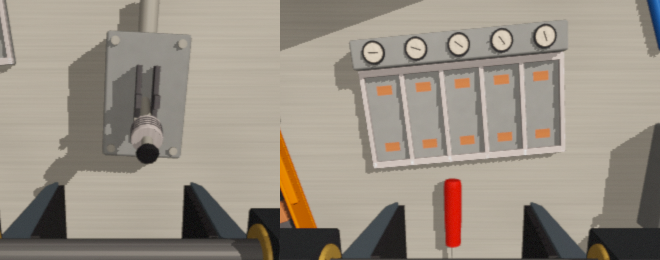

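The lever now leans towards the robot, with the knob at about (348,193) and the collar seated below it. The rack shows five empty bays with two orange patches each.

Run:
```python
from h import *
a,i=load("w_iso2");b,j=load("w_rack")
k=cast(i,(348,193),160);print("knob off",k[:2]-[472.4,-354.7],np.arcsin((k[0]-472.4)/119))
h=cv2.cvtColor(b,cv2.COLOR_BGR2HSV);m=cv2.inRange(h,(5,90,90),(22,255,255));m[:90]=0;m[180:]=0;m[:,:200]=0;m[:,440:480]*=1
n,l,s,ce=cv2.connectedComponentsWithStats(m)
P=[cast(j,ce[q],10)[:2] for q in range(1,n) if s[q,4]>40];print(len(P))
P=np.array(sorted(P,key=lambda p:-p[0])); F=P[:5];N=P[5:]
F=F[np.argsort(-F[:,1])];N=N[np.argsort(-N[:,1])];M=(F+N)/2
print(F.tolist(),N.tolist());print(M.tolist(),np.linalg.norm(np.diff(M,axis=0),axis=1));d=F-N;print(np.arctan2(d[:,1],d[:,0]),np.hypot(*d.T)); e=M[0]-M[4];print("yaw",np.arctan2(-e[0],e[1]))
# base near corners & far ridge corners from image (crop offset 140,20; ridge top z=18)
cr=[(362,80),(563,54),(565,151),(375,166)]
for p in cr: print(cast(j,(p[0]-280+140,p[1]+20),18)[:2])
```

```text
knob off [-45.27   2.42] -0.39024092851876047
10
[[593.3461641999069, 62.97609067436199], [597.956938379797, 11.073392410013852], [602.7546660242693, -41.170553770232374], [607.339456304111, -92.84696168033774], [611.9738699979524, -144.36459510311659]] [[517.5738901450461, 56.17202880495277], [522.2907360711903, 4.326972192467956], [526.8224769598542, -47.81696005035077], [531.6147279730179, -99.48736578199285], [536.1877824091229, -151.30402351339686]]
[[555.4600271724764, 59.57405973965738], [560.1238372254936, 7.700182301240904], [564.7885714920617, -44.49375691029157], [569.4770921385644, -96.16716373116529], [574.0808262035376, -147.8343093082567]] [52.08 52.4  51.89 51.87]
[0.09 0.09 0.09 0.09 0.09] [76.08 75.97 76.22 76.02 76.1 ]
yaw 0.0895383863078034
[606.13  89.15]
[ 638.06 -170.59]
[ 512.35 -182.55]
[491.31  79.78]
```

```bash
cat > pk.py <<'E'
from h import *
YR=0.0895
BAY={1:(555.46,59.57),2:(560.12,7.70),3:(564.79,-44.49),4:(569.48,-96.17),5:(574.08,-147.83)}
def packs(b,j,z=57,yaw=None,tol=.6):
    g=b.min(2); m=((g>110)&(b.max(2)-g<40)).astype(np.uint8); m[290:]=0
    n,l,s,ce=cv2.connectedComponentsWithStats(m)
    Q=[(ce[k],cast(j,ce[k],z)[:2]) for k in range(1,n) if 15<s[k,4]<100]; out=[]
    for x in range(len(Q)):
        for y in range(len(Q)):
            d=Q[y][1]-Q[x][1]
            if abs(np.hypot(*d)-76.1)<3 and d[0]>0:
                c=((Q[x][0]+Q[y][0])/2).astype(int); dark=b[c[1]-4:c[1]+5,c[0]-2:c[0]+3].mean()<70
                a=np.arctan2(d[1],d[0])
                if dark and (yaw is None or abs(a-yaw)<tol): out.append([*((Q[x][1]+Q[y][1])/2),a])
    return np.array(out)
def look(f):
    eoat.grip(91); bot.move_ptp([429.4,308,330],rv(VK)); b,j=shot("wrist",f); return packs(b,j,57,0.2,1.0)
VK=np.pi/2
def pick_place(p,bay):
    eoat.grip(40); o=ptp([p[0],p[1],130],p[2]+np.pi/2)
    print("touch",bot.line_to([p[0],p[1],55],o,max_speed=120,stop_force=12),end=" ")
    eoat.grip(5,45); st=sensors.sense(); print("gap %.1f z %.1f"%(st["finger_gap"],st["eef_pos"][2]),end=" ")
    if st["finger_gap"]<11: raise SystemExit("missed")
    bot.line_to([p[0],p[1],200],max_speed=150)
    x,y=BAY[bay]; o=ptp([x,y,200],YR+np.pi/2)
    bot.line_to([x,y,66],o,max_speed=150)
    print("down",bot.line_to([x,y,56],max_speed=25,stop_force=6),"z %.1f"%sensors.sense()["eef_pos"][2],end=" ")
    eoat.grip(42); bot.line_to([x,y,200],max_speed=200); print("t",sensors.sense()["time_s"])
E
python3 - <<'E'
from pk import *
b,j=load("w_crate"); print(packs(b,j,57,.2,1.0))
q1=kin.inverse_kinematics([429.4,308,330],rv(np.pi/2));q2=kin.inverse_kinematics([429.4,308,330],rv(-np.pi/2));print(q1,q2)
# keep same camera side as in the first picture (joint 6 about -1.06)
print("VK", np.pi/2 if abs(q1[5]+1.06)<abs(q2[5]+1.06) else -np.pi/2)
E
```

```text
[[386.88 367.88   0.28]
 [403.89 320.14   0.22]
 [415.55 272.09   0.21]
 [501.65 395.1    0.21]
 [522.17 295.79   0.18]]
[ 0.51  0.26  1.4  -0.    1.48 -1.06] [ 0.51  0.26  1.4  -0.    1.48  2.08]
VK 1.5707963267948966
```

Run:
```python
from pk import *
L=look("k0"); print(L)
p=min(L,key=lambda p:np.hypot(p[0]-522,p[1]-296)); pick_place(p,5)
ptp([525,-43,330],np.pi/2); eoat.grip(91); b,j=shot("wrist","r1"); P=packs(b,j,62); print(P)
L=look("k1"); print(L)
a=cv2.imread("pics/k1.png"); cv2.imwrite("pics/c3.png",np.hstack([b[20:300,180:520],a[60:340,190:560]]))
```

```text
[[386.89 367.99   0.28]
 [403.9  320.09   0.22]
 [415.48 271.95   0.2 ]
 [416.44 258.32  -0.15]
 [501.62 395.06   0.21]
 [522.11 295.83   0.18]]
touch False gap 13.8 z 55.3 down True z 59.7 t 25.7417
[[ 576.83 -147.56    0.09]]
[[386.94 368.02   0.28]
 [403.87 320.07   0.22]
 [415.45 271.99   0.2 ]
 [501.62 395.06   0.21]]
```

View pics/c3.png

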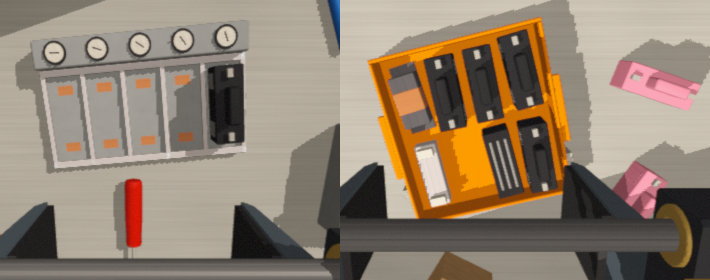

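Pack one stands in bay 5, at crop (227,105), and the crate still holds four packs and the three other parts. I'll carry on with the rest.

Run:
```python
from pk import *
E_=[(415.5,272),(403.9,320.1),(386.9,368),(501.6,395)]
for n,(e,bay) in enumerate(zip(E_,(4,3,2,1))):
    L=look(f"k{n+2}"); p=min(L,key=lambda p:np.hypot(p[0]-e[0],p[1]-e[1])); 
    print(L[:,:2].tolist(),p)
    if np.hypot(p[0]-e[0],p[1]-e[1])>4: print("MOVED");break
    pick_place(p,bay)
ptp([525,-43,330],np.pi/2); eoat.grip(91); b,j=shot("wrist","r5"); print(packs(b,j,62))
look("k9"); a=cv2.imread("pics/k9.png"); cv2.imwrite("pics/c4.png",np.hstack([b[20:300,180:520],a[60:340,190:560]]))
```

```text
[[386.8763487886539, 367.9287240096005], [403.94304983366465, 319.9908297669924], [415.42440658158785, 271.86326053140033], [501.61682612406236, 395.10008324287014]] [415.42 271.86   0.2 ]
touch False gap 13.9 z 55.3 down True z 60.0 t 39.575
[[386.94752686598673, 367.95031094904135], [403.83132627446184, 320.03548969960707], [501.61695395148627, 395.04072525328525]] [403.83 320.04   0.21]
touch False gap 13.6 z 55.2 down True z 59.9 t 51.75
[[387.0382813745198, 367.86887497676406], [501.5956274091832, 395.0689502640877]] [387.04 367.87   0.28]
touch False gap 13.8 z 55.2 down True z 59.9 t 64.0833
[[501.7326388509309, 395.04024729557136]] [501.73 395.04   0.21]
touch False gap 13.8 z 55.3 down True z 59.9 t 76.6333
[[ 582.63 -146.74    0.09]
 [ 572.1   -95.59    0.09]
 [ 567.1   -43.77    0.09]
 [ 562.6     8.53    0.09]
 [ 558.06   60.47    0.09]]
```

View pics/c4.png

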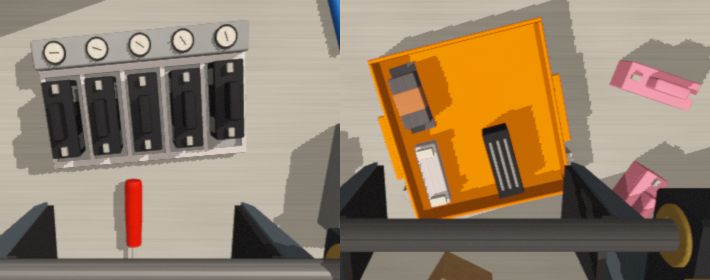

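All five packs are in their bays and only the three other parts remain in the crate. The bay 5 pack, at crop (226,100), has slid about 6 mm towards the meters since it was placed, so it was knocked. I'll grasp it again and re-seat it.

Run:
```python
from pk import *
x,y=580.0,-147.5; eoat.grip(40); o=ptp([x,y,150],YR+np.pi/2)
print(bot.line_to([x,y,60],o,max_speed=100,stop_force=12)); eoat.grip(5,45); print(sensors.sense()["finger_gap"],sensors.sense()["eef_pos"])
bot.line_to([x,y,90],max_speed=60); X,Y=BAY[5]; bot.line_to([X,Y,90]); bot.line_to([X,Y,66],max_speed=60)
print(bot.line_to([X,Y,56],max_speed=25,stop_force=6),sensors.sense()["eef_pos"])
eoat.grip(42); bot.line_to([X,Y,200],max_speed=200)
ptp([525,-43,330],np.pi/2); eoat.grip(91); b,j=shot("wrist","r6"); print(packs(b,j,62))
from lev import *
swing(-0.40,0.42)
ptp([435,-330,330],np.pi/2); a,_=shot("wrist","w_iso3")
ptp([525,-43,330],np.pi/2); b,j=shot("wrist","r7"); print(packs(b,j,62),sensors.sense()["time_s"])
cv2.imwrite("pics/c5.png",np.hstack([a[40:300,200:480],b[20:280,140:520]]))
```

```text
False
13.69273440175983 [ 580.07 -147.5    60.19]
True [ 574.55 -147.94   59.79]
[[ 577.06 -147.47    0.09]
 [ 572.09  -95.58    0.09]
 [ 567.12  -43.8     0.09]
 [ 562.61    8.55    0.09]
 [ 558.04   60.48    0.09]]
hit False
gap 32.88960036033292 40.001612305641174 [-2.39  2.64  5.3 ]
lifted [ 0.97  2.36 -4.52]
-0.30 [ 3.48  0.38 -4.13]
-0.20 [ 3.08  1.49 -3.94]
-0.09 [ 2.81  2.15 -3.63]
0.01 [ 1.44  1.87 -4.29]
0.11 [ 2.07  2.67 -5.45]
0.21 [ 1.38  3.65 -5.97]
0.32 [ 1.94  4.37 -5.8 ]
0.42 [ 1.59  4.61 -6.22]
down [ 2.03  6.76 -4.34]
t 98.7167
[[ 577.08 -147.55    0.09]
 [ 572.17  -95.71    0.08]
 [ 567.21  -43.69    0.09]
 [ 562.49    8.54    0.09]
 [ 558.19   60.49    0.09]] 100.7333
```

View pics/c5.png

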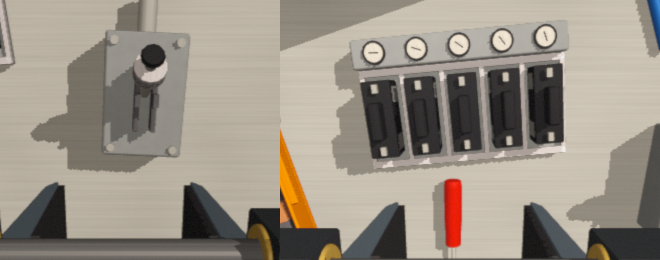

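The lever leans live, with the knob at crop (153,55), and the five packs are seated. I'll check the angle and collar before handing in.

Run:
```python
from h import *
a,i=load("w_iso3")
k=cast(i,(353,94),160);print(np.arcsin((k[0]-472.4)/119),k)
S=cams.read_camera("scene"); c=S[60:140,205:295]
cv2.imwrite("pics/c6.png",np.hstack([cv2.resize(a[75:185,310:400],(360,440),interpolation=2),cv2.resize(c,(440,440),interpolation=2)]))
th=.4;PIV=np.array([472.4,-354.7,50])
for r in(70,82,94,98,110,121): print(r,proj(i,PIV+r*np.array([np.sin(th),-.047*np.sin(th),np.cos(th)])))
```

```text
0.4050976474909533 [ 519.3  -356.15  160.  ]
70 [349.05 114.72]
82 [350.08 110.3 ]
94 [351.19 105.58]
98 [351.57 103.94]
110 [352.78  98.77]
121 [353.97  93.7 ]
```

View pics/c6.png

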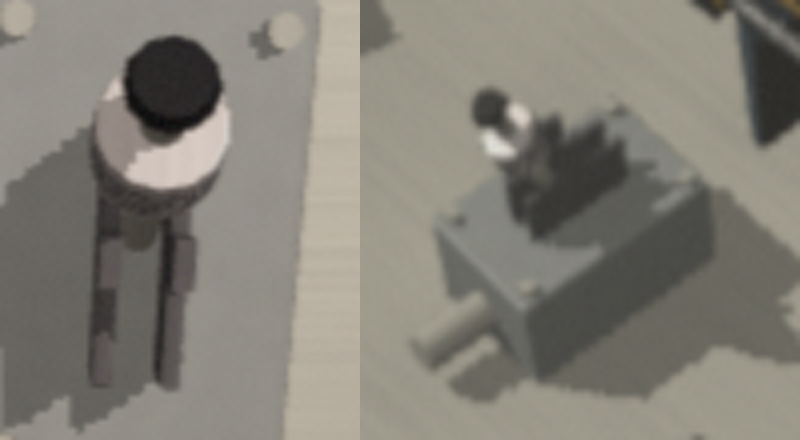

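The crop puts the collar's top face at about (350.5,106), which is r≈93 mm from the pivot, so it's fully down (94 expected). The lever is at about +0.40 rad.

```bash
python3 -c "
from rig import bot
print(bot.job_done())"
```

```text
the job is handed in; nothing more can be done
None
```

Job handed in at about 101 s of the 210 s limit: I isolated the rack, stood all five packs in their bays (re-seating the bay 5 pack after it was knocked), and put the lever back to live at about +0.40 rad with the collar down.

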